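# Release the bench winder's pawl and ease its drum back to the stop

### The arm

A 6-joint arm with a two-finger parallel gripper is mounted at the origin on the work surface. World frame = base frame: x ahead of the robot, y to its left, z up, the work surface at z = 0. Lengths are in mm, angles in rad, forces in N, time in s.
With the tool pointing down it reaches from about 325 to 775 mm from the base axis. Payload 9.3 kg.
Tool frame: the origin (TCP) lies midway between the tips of the shut fingers; the grasp point (between the pads) lies 19 mm behind it; z points along the fingers, y is the line along which they close (so a half turn about z gives the same grasp; the last joint's range is limited). The gripper opens to 85 mm and grips with 20 to 120 N. Pads are 22 mm wide; open, the fingers measure 114 mm over their backs; the gripper's body (76 mm by 85 mm) begins 54 mm behind the grasp point. The pads swing forward as they close: fully open they stand 13 mm farther back than shut.
Start: joints at [1.033, 0.259, 0.021, 1.334, 0, 1.418], TCP at [206.456, 509.777, 231.279] pointing down, gripper open.
Joint ranges: [-3.04, 3.04], [-0.91, 1.82], [-1.04, 1.36], [-1.92, 1.95], [-1.52, 1.45], [-3.14, 3.14]. Speed limits (rad/s): [2.22, 2.22, 2.79, 3.14, 3.14, 3.14].

### API

Orientations are given as a unit quaternion [w, x, y, z].
In Python, from station import arm gives the robot as it stands.
- The arm moves only by the tool carry_out, never from a script. Its argument "commands" is a list of rows, each a list of 2 entries, a list of its own where there are three numbers: the shift along the world's x, y, z in cm, then the turn about the world's z in degrees. A call has 1 to 10 rows; each row shifts and turns the commanded pose from where the row before left it; what a row does not reach is not made up. A row lasts 1/8 s, in which the tool goes at most 62.5 mm and 10.7 degrees, less where a joint would pass 70% of its speed; a pose out of reach is approached as far as the arm can. A call with a gripper value outside its range is refused whole. "claw" is the closure in counts, from 0 (fully open) to 255 (shut), set as the call begins (left out, the last holds). The fingers move at their own pace and stop on an object; "grip_force" is the grip in N (left out, the last holds). Time passes only in rows, so rows that do not move let the fingers close. It gives the time, the measured TCP pose, the force, the opening and the grip force at its end, in the units of the state.
- arm.state(): the state, without advancing time (a new reading comes with each control period).
- arm.read_camera(name): name is "scene" or "side" or "wrist"; returns (picture, depth): 384x512x3 uint8, red, green, blue; 384x512 float32, mm along the optical axis (not along the pixel's ray), 0 where there is no reading.
- arm.calibration(name): a dict with "intrinsics" (3x3 intrinsics, pixels), "R" (3x3) and "t" (3): a world point X has camera coordinates R X + t; the wrist camera has in their place "tool_from_camera" (4x4, takes a point from camera to tool coordinates, whose origin is the TCP and whose axes are the flange's). Camera axes: x right, y down, z forward; pixel columns grow to the right and rows downward; lengths in mm; the calibration is good to about 2 mm. A picture is of the moment at which its call begins: read the wrist's pose just before it. calibration takes no time and is no camera call.
- arm.job_done(): hands the job in; it is judged then, once.
The state is a dict: "clock": time; "joints": joint angles; "qvel": joint speeds; "joint_torque": joint torques, N m; "ee_pos": TCP position; "orientation": TCP orientation; "ft_force": force on the tool from outside, world axes, zero at the start; "moment": the same for the moment, N m; "gripper_width": finger opening in mm; "grasp_force": force on a finger pad.
Only numpy, scipy, OpenCV 4.12 (cv2) and the standard library are available. Lean on these libraries where they do the work, as an engineer would, in place of code of your own. Each camera call takes 0.05 s, during which the arm holds its last target. There are 200 camera calls.

### The job

The ratchet winder on the blue mat has been left wound up. Flick its sprung pawl off the toothed wheel so that it snaps over and stays off, then take the crank knob and ease the drum back (clockwise seen from above), never faster than half a turn a second, until the crank arm rests at its stop post. Leave the pawl off, ready for the next reel.

Things in the scene. Friction and masses are not known exactly. Their poses are not given: they have to be found in the camera images.
- winder: Ratchet winder fixed to the bench: light grey L-shaped base plate, dark steel wheel of 12 saw teeth (116 mm across) with a sprung pawl, aluminium drum above, steel crank arm on top (71 mm up). Nothing else there has teeth. Origin on the drum's upright axis at bench height, z up. A steel stop post, 10 mm thick, 74 mm high, stands at x 65, y 12 mm. The pawl turns on an upright pin at x -50, y -82 mm.
- pawl_peg (a point): Middle (40 mm up) of the upright steel thumb peg on the pawl's tail: 14 mm in diameter, 14 to 66 mm above the bench, 70 mm from the pawl's pin. On the wheel it is at about x -33, y -151 mm in the winder's frame. Pushed about 30 mm towards the winder's -x (1 to 3 N) it snaps over; fully off it is at x -77, y -146 mm.
- pawl (a joint): The pawl's turn about its pin in rad, growing clockwise from above as the tip leaves the wheel: -0.14 to 0.03 lying on the teeth (it rides up and down them), 0.60 at its off stop. An over-centre spring presses it to the wheel below 0.2; past that it snaps to the off stop and stays. While it lies on the wheel the drum cannot turn back.
- drum (a joint): Drum angle in rad, growing anticlockwise from above: 0 with the crank arm at its stop post, 2.2 at most. It turns stiffly (1.5 N at the knob) and stays where left. The black crank knob, upright, 24 mm in diameter, 72 to 112 mm above the bench, spins freely on its own axis, 80 mm from the drum's axis, at the angle 0.35 + this value from the winder's +x towards its +y.

How it is judged (in metres and radians):
On the way:
1. the pawl is off the wheel and stays off, while the drum is still wound (value of joint pawl above 0.4 rad and value of joint drum above 0.45 rad), for 0.2 s.
At the end, for the whole second after the job is handed in: The drum is back within 0.2 rad (11 degrees) of its stop and at rest, and the pawl is off the wheel (above 0.4 rad) (value of joint drum below 0.2 rad and value of joint pawl above 0.4 rad and velocity of joint drum between -0.1 and 0.1 rad/s); the robot touches nothing.
It fails at once if the drum is let or thrown back faster than half a turn a second (velocity of joint drum below -3.2 rad/s).
It fails at once if the drum is forced back under the pawl (value of joint drum below 0.35 rad and value of joint pawl below 0.15 rad).
It also fails if it takes over 48 s, if anything falls off the work surface, if the arm or the gripper's body presses on something with over 40 N, if the wrist force passes 120 N, or if a joint passes its speed limit or range.

## Working session

There is one attempt and no reset: what is moved stays moved. The work goes in short steps, Python scripts to look and compute and a tool call to move; the robot and the scene stay as the last step left them, time stands still between calls to the robot, and variables do not carry over. Pictures are saved under pics/ and viewed, at most 10 in all, crops included, and the job is handed in when it is done.

Besides the shell and the picture viewer there is one more tool, called after "Request:" as name([rows], argument=value, ...), one row to a line, values as JSON. carry_out: Moves the arm, as the interface text tells. Its arguments: {"type":"object","properties":{"commands":{"type":"array"},"claw":{"type":"number"},"grip_force":{"type":"number"}},"required":["commands"]}

```bash
mkdir -p pics
cat > h.py <<'E'
import numpy as np, cv2
from station import arm
def snap(cam,name):
    p,d=arm.read_camera(cam); np.save(f'pics/{name}.npy',d); cv2.imwrite(f'pics/{name}.png',p[:,:,::-1]); return p,d
def px(cam,name,u,v,r=1):
    d=np.load(f'pics/{name}.npy'); w=d[v-r:v+r+1,u-r:u+r+1]; z=np.median(w[w>0]); c=arm.calibration(cam)
    X=np.linalg.inv(c['intrinsics'])@[u*z,v*z,z]; return c['R'].T@(X-c['t'])
E
python3 - <<'E'
from h import *
a,_=snap('scene','s1'); b,_=snap('side','d1')
print(arm.state()['ee_pos'],arm.state()['orientation'])
E
```

```text
[206.32886083 509.54994507 230.72733812] [-2.17746512e-04  1.91227931e-01  9.81545464e-01 -5.76994620e-04]
```

View pics/s1.png

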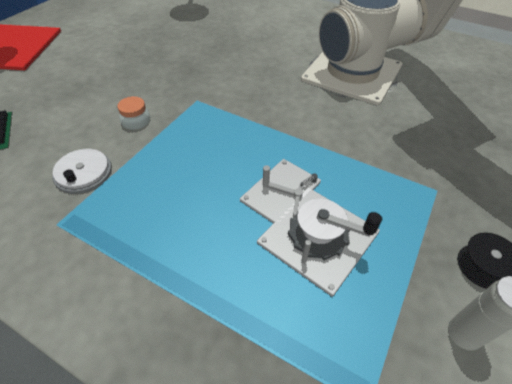

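View pics/d1.png

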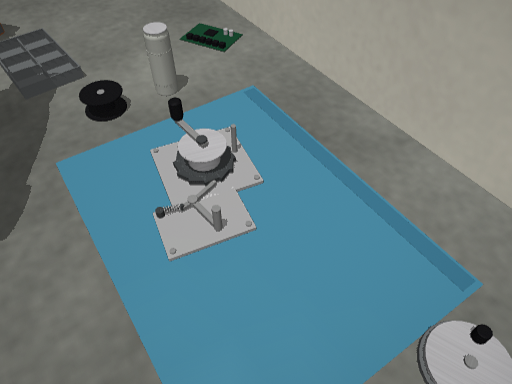

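The scene view shows the winder hub at about (323,215), the knob at (373,223), the stop post at (307,250) and the peg at (266,178). In the side view they are at about (202,141), (176,109), (234,138) and (216,216). I'll enlarge both.

Run:
```python
from h import *
a=cv2.imread('pics/s1.png')[150:295,235:390]; b=cv2.imread('pics/d1.png')[90:265,145:270]
cv2.imwrite('pics/c1.png',np.hstack([cv2.resize(a,None,fx=3,fy=3,interpolation=2)[:435],cv2.resize(b,(310,435),interpolation=2)]))
for n,c,L in (('s1','scene',[(323,214),(374,217),(309,243),(266,170),(281,265),(331,287),(284,164),(246,198)]),('d1','side',[(202,140),(176,102),(234,127),(216,209),(256,178),(173,250),(249,224),(156,151)])):
    for u,v in L: print(n,u,v,px(c,n,u,v).round(1))
```

```text
s1 323 214 [576.1 134.6  76.6]
s1 374 217 [567.5 212.8 111.8]
s1 309 243 [640.3 137.3  74.5]
s1 266 170 [524.6  -4.7  65.3]
s1 281 265 [660.9 102.3   1.5]
s1 331 287 [661.4 195.5  12.9]
s1 284 164 [443.2  -1.8  11.6]
s1 246 198 [568.  -24.7  12.4]
d1 202 140 [574.6 132.2  75.8]
d1 176 102 [568.7 209.4 111.9]
d1 234 127 [641.2 132.9  73.4]
d1 216 209 [520.4  -7.2  65.6]
d1 256 178 [634.7  51.7  13.2]
d1 173 250 [440.6  -2.7  13.8]
d1 249 224 [567.2 -27.3  13.3]
d1 156 151 [514.1 219.6  12.8]
```

View pics/c1.png

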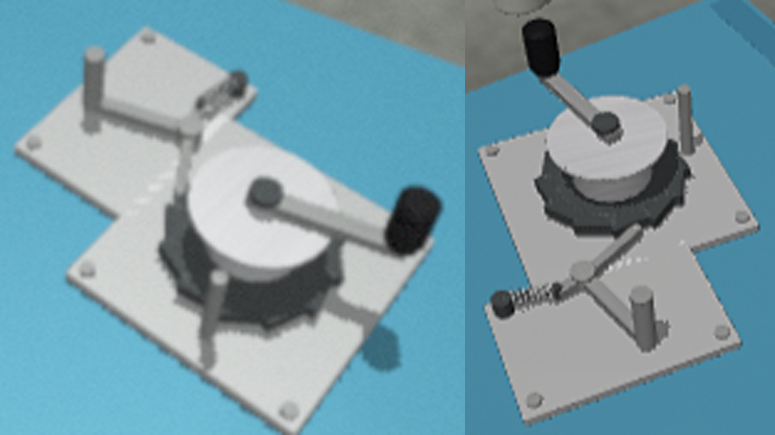

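Both views agree: the drum axis is at about (575.5,133.4), the winder yaw is about -0.15 rad, the peg is at about (521.5,-8), the knob is at about (568,211), and the drum angle is about 1.46. I'll shut the gripper and go to the +x side of the peg.

Request:
carry_out([
  [[1.75,-2.6,-0.5],1.1],
  [[1.75,-2.6,-0.5],1.1],
  [[1.75,-2.6,-0.5],1.1],
  [[1.75,-2.6,-0.5],1.1],
  [[1.75,-2.6,-0.5],1.1],
  [[1.75,-2.6,-0.5],1.1],
  [[1.75,-2.6,-0.5],1.1],
  [[1.75,-2.6,-0.5],1.1],
  [[1.75,-2.6,-0.5],1.1],
  [[1.75,-2.6,-0.5],1.1],
], claw=255, grip_force=25)

```text
clock: 1.35
ee_pos: [381.8, 248.8, 180.9]
orientation: [-0.0, 0.096, 0.995, -0.0]
ft_force: [-0.9, 0.7, -0.1]
gripper_width: 0.3
grasp_force: 0.0
```

Request:
carry_out([
  [[1.75,-2.6,-0.5],1.1],
  [[1.75,-2.6,-0.5],1.1],
  [[1.75,-2.6,-0.5],1.1],
  [[1.75,-2.6,-0.5],1.1],
  [[1.75,-2.6,-0.5],1.1],
  [[1.75,-2.6,-0.5],1.1],
  [[1.75,-2.6,-0.5],1.1],
  [[1.75,-2.6,-0.5],1.1],
  [[1.75,-2.6,-0.5],1.1],
  [[0,0,0],0],
])

```text
clock: 2.6
ee_pos: [539.5, 14.3, 135.3]
orientation: [-0.001, 0.011, 1.0, -0.0]
ft_force: [-0.1, -0.8, 0.1]
gripper_width: 0.0
grasp_force: 0.0
```

Request:
carry_out([
  [[0.9,-1.1,0],1],
  [[0.9,-1.1,0],0],
  [[0,0,-2],0],
  [[0,0,-2],0],
  [[0,0,-2],0],
  [[0,0,-2],0],
  [[0,0,-2],0],
  [[0,0,0],0],
  [[0,0,0],0],
])

```text
clock: 3.72
ee_pos: [557.5, -6.3, 37.0]
orientation: [0.0, 0.001, 1.0, -0.0]
ft_force: [0.1, -0.3, 0.4]
gripper_width: -0.2
grasp_force: 0.0
```

Run:
```python
from h import *
snap('side','d2'); s=arm.state(); print(s['ee_pos'],s['ft_force'])
a=cv2.imread('pics/d2.png')[100:300,120:320]; cv2.imwrite('pics/c2.png',cv2.resize(a,None,fx=2.5,fy=2.5))
```

```text
[557.6418095   -6.31559927  37.22089306] [ 0.53720866 -0.39204974  0.40770504]
```

View pics/c2.png

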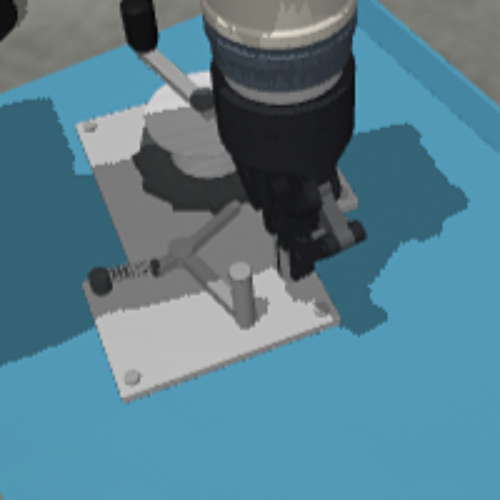

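The shut fingers stand just on the +x side of the peg (peg at crop (242,290), fingertips at (292,270)), so the way is clear to push towards -x.

Request:
carry_out([
  [[-0.9,0,0],0],
  [[-0.9,0,0],0],
  [[-0.8,0.1,0],0],
  [[-0.8,0.1,0],0],
  [[-0.8,0.1,0],0],
  [[-0.8,0.2,0],0],
  [[-0.5,0.1,0],0],
  [[0,0,0],0],
  [[0,0,0],0],
])

```text
clock: 4.9
ee_pos: [502.2, -0.2, 36.3]
orientation: [0.0, 0.001, 1.0, -0.0]
ft_force: [0.9, -0.5, -0.5]
gripper_width: 0.3
grasp_force: 0.0
```

Run:
```python
from h import *
snap('side','d3'); s=arm.state(); print(s['ee_pos'],s['ft_force'])
a=cv2.imread('pics/d3.png')[100:300,120:320]; cv2.imwrite('pics/c3.png',cv2.resize(a,None,fx=2.5,fy=2.5))
```

```text
[ 5.02264073e+02 -2.73246156e-01  3.63036488e+01] [-0.00812881  0.44784165  0.33502776]
```

View pics/c3.png

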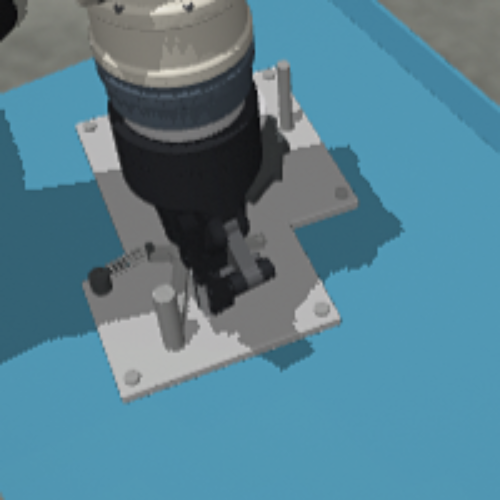

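The peg has snapped clear of the fingers to about crop (170,320), so the pawl is off. Next I'll back off, lift, and check the joint 6 range.

Request:
carry_out([
  [[1,0,0],0],
  [[1,0,0],0],
  [[0,0,3],0],
  [[0,0,4],0],
  [[0,0,4],0],
  [[0,0,4],0],
  [[0,0,0],0],
])

```text
clock: 5.82
ee_pos: [524.1, -0.5, 189.2]
orientation: [0.003, 0.001, 1.0, -0.0]
ft_force: [-0.5, -0.5, 0.1]
gripper_width: 0.2
grasp_force: 0.0
```

Run:
```python
from h import *
s=arm.state(); print(s['ee_pos'],s['joints'],s['clock'])
snap('side','d4')
for u,v in [(187,217),(188,217),(189,218)]: print(px('side','d4',u,v))
```

```text
[ 5.24072040e+02 -4.72750674e-01  1.89213545e+02] [-1.61104998e-01  2.26944649e-01 -1.29650063e-01  1.20854157e+00
 -2.58048475e-06 -1.58598311e-01] 5.825
[476.16021945   3.49786468  66.28050458]
[477.41329231   2.66357825  66.26719954]
[478.20506455   1.41453867  64.54865234]
```

The peg is at its off position, (477.6, 1.5). Now to the knob with the gripper open, turned so that it closes along the crank's tangent.

Request:
carry_out([
  [[0.44,2.1,0],9.5],
  [[0.44,2.1,0],9.5],
  [[0.44,2.1,0],9.5],
  [[0.44,2.1,0],9.5],
  [[0.44,2.1,0],9.5],
  [[0.44,2.1,0],9.5],
  [[0.44,2.1,0],9.5],
  [[0.44,2.1,0],9.5],
  [[0.44,2.1,0],9.5],
  [[0.44,2.1,0],9.5],
], claw=0)

```text
clock: 7.12
ee_pos: [565.9, 210.5, 184.6]
orientation: [0.001, 0.738, -0.675, -0.001]
ft_force: [1.0, 0.2, 0.4]
gripper_width: 85.6
grasp_force: 0.0
```

Request:
carry_out([
  [[0,0,0],0],
  [[0,0,0],0],
])

```text
clock: 7.38
ee_pos: [565.7, 209.4, 185.2]
orientation: [0.001, 0.735, -0.678, -0.0]
ft_force: [0.4, 0.6, -0.3]
gripper_width: 85.4
grasp_force: 0.0
```

Run:
```python
from h import *
from scipy.spatial.transform import Rotation as Ro
s=arm.state(); p,d=snap('wrist','w1'); c=arm.calibration('wrist'); print(s['ee_pos'],s['orientation'],s['joints'])
T=c['tool_from_camera']; q=s['orientation']; R=Ro.from_quat([q[1],q[2],q[3],q[0]]).as_matrix()
v,u=np.mgrid[:384,:512]; X=np.linalg.inv(c['intrinsics'])@np.stack([u*d,v*d,d]).reshape(3,-1)
W=(R@(T[:3,:3]@X+T[:3,3:])).T+s['ee_pos']
m=(d.ravel()>0)&(W[:,2]>107)&(W[:,2]<117)&(abs(W[:,0]-568)<50)&(abs(W[:,1]-211)<50)
k=W[m]; print(len(k),k.min(0),k.max(0),k.mean(0))
m=(d.ravel()>0)&(W[:,2]>71)&(W[:,2]<80); print(W[m].min(0),W[m].max(0))
```

```text
[565.69556129 209.39677211 185.24664769] [ 7.79067856e-04  7.35473016e-01 -6.77553449e-01 -3.98747184e-04] [ 2.15597315e-01  3.66164438e-01  6.08391982e-02  1.26720488e+00
 -2.40271485e-04 -1.43713239e+00]
752 [554.52717047 203.95585825 107.01745213] [577.64881885 227.10530493 113.05280915] [566.26405598 214.70091637 110.72660473]
[555.91810607 126.23175535  71.00082444] [644.26918197 382.78755267  79.99781054]
```

View pics/w1.png

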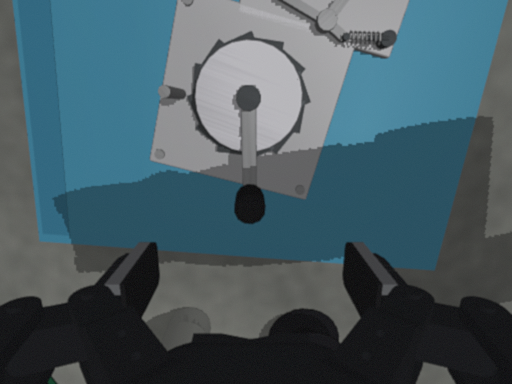

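The wrist view shows the hub at (248,97), the knob at (250,204) and the stop post's top at about (164,92). I'll refine the axis from the same cloud.

Run:
```python
from h import *
from scipy.spatial.transform import Rotation as Ro
s=arm.state(); d=np.load('pics/w1.npy'); c=arm.calibration('wrist'); T=c['tool_from_camera']; q=s['orientation']; R=Ro.from_quat([q[1],q[2],q[3],q[0]]).as_matrix()
def P(u,v):
    z=np.median(d[v-1:v+2,u-1:u+2]); return R@(T[:3,:3]@(np.linalg.inv(c['intrinsics'])@[u*z,v*z,z])+T[:3,3])+s['ee_pos']
for u,v in [(248,97),(164,92),(250,192),(250,198),(250,210),(196,97),(301,97),(248,41),(248,153)]: print(u,v,P(u,v).round(1))
```

```text
248 97 [573.7 135.4  75.5]
164 92 [639.2 137.   73.9]
250 192 [566.6 203.9 103.2]
250 198 [566.4 206.2 111.2]
250 210 [565.7 215.2 111.8]
196 97 [616.3 138.6  61.7]
301 97 [530.5 131.6  61.3]
248 41 [577.1  93.4  61.7]
248 153 [570.2 179.6  71.3]
```

Request:
carry_out([
  [[0.1,0.5,-1.3],0],
  [[0,0,-2],0],
  [[0,0,-2],0],
  [[0,0,-2],0],
  [[0,0,-2],0],
  [[0,0,-1],0],
  [[0,0,0],0],
])

```text
clock: 8.3
ee_pos: [566.6, 214.6, 82.5]
orientation: [0.001, 0.736, -0.677, -0.0]
ft_force: [0.6, 0.0, 0.1]
gripper_width: 85.2
grasp_force: 0.0
```

Request:
carry_out([
  [[0,0,0],0],
  [[0,0,0],0],
  [[0,0,0],0],
  [[0,0,0],0],
  [[0,0,0],0],
  [[0,0,0],0],
  [[0,0,0],0],
  [[0,0,0],0],
], claw=255, grip_force=25)

```text
clock: 9.3
ee_pos: [567.1, 214.9, 83.7]
orientation: [-0.0, 0.736, -0.677, 0.0]
ft_force: [-0.8, 0.7, 4.7]
gripper_width: 22.8
grasp_force: 25.6
```

Gripped (22.8 mm, 25 N). Easing back along the arc at about 0.8 rad/s, checking partway.

Request:
carry_out([
  [[0.8,0.04,0],-5.7],
  [[0.8,-0.04,0],-5.7],
  [[0.79,-0.12,0],-5.7],
  [[0.78,-0.2,0],-5.7],
  [[0.75,-0.28,0],-5.7],
  [[0,0,0],0],
])

```text
clock: 10.05
ee_pos: [606.9, 207.9, 83.7]
orientation: [0.0, -0.546, 0.838, -0.001]
ft_force: [0.2, -3.6, 4.8]
gripper_width: 23.3
grasp_force: 25.7
```

Request:
carry_out([
  [[0.72,-0.35,0],-5.7],
  [[0.68,-0.42,0],-5.7],
  [[0.64,-0.49,0],-5.7],
  [[0.58,-0.55,0],-5.7],
  [[0.53,-0.6,0],-5.7],
  [[0.46,-0.65,0],-5.7],
  [[0,0,0],0],
])

```text
clock: 10.92
ee_pos: [641.8, 176.9, 83.6]
orientation: [-0.001, -0.276, 0.961, -0.001]
ft_force: [-5.2, -4.5, 7.3]
gripper_width: 22.7
grasp_force: 25.8
```

Request:
carry_out([
  [[0.4,-0.69,0],-5.7],
  [[0.32,-0.73,0],-5.7],
  [[0.25,-0.76,0],-5.7],
  [[0.14,-0.5,0],-3],
  [[0,0,0],0],
  [[0,0,0],0],
])

```text
clock: 11.68
ee_pos: [652.0, 150.7, 83.5]
orientation: [-0.001, -0.105, 0.994, -0.0]
ft_force: [-7.6, -2.4, 8.9]
gripper_width: 23.1
grasp_force: 25.9
```

At the stop within a couple of mm. A small nudge to seat it, then release and rise.

Request:
carry_out([
  [[0,-0.2,0],0],
  [[0,0,0],0],
  [[0,0,0],0],
])

```text
clock: 12.05
ee_pos: [652.2, 149.5, 83.6]
orientation: [-0.001, -0.105, 0.994, 0.0]
ft_force: [-7.7, 0.2, 7.9]
gripper_width: 23.2
grasp_force: 25.8
```

Request:
carry_out([
  [[0,0,0],0],
  [[0,0,0],0],
  [[0,0,0],0],
  [[0,0,0],0],
  [[0,0,0],0],
  [[0,0,0],0],
  [[0,0,0],0],
  [[0,0,0],0],
], claw=0)

```text
clock: 13.05
ee_pos: [653.4, 149.4, 83.3]
orientation: [0.0, -0.105, 0.994, -0.0]
ft_force: [0.3, 0.3, -0.4]
gripper_width: 85.3
grasp_force: 0.0
```

Request:
carry_out([
  [[0,0,1],0],
  [[0,0,2],0],
  [[0,0,3],0],
  [[0,0,3],0],
  [[0,0,3],0],
  [[-3,2,2],0],
  [[-5,4,0],0],
  [[-5,4,0],0],
  [[-5,4,0],0],
  [[0,0,0],0],
])

```text
clock: 14.3
ee_pos: [473.8, 288.8, 225.0]
orientation: [0.001, -0.107, 0.994, 0.0]
ft_force: [-0.2, -0.3, 0.6]
gripper_width: 85.3
grasp_force: 0.0
```

Run:
```python
from h import *
snap('scene','s5'); snap('side','d5'); print(arm.state()['ee_pos'],arm.state()['ft_force'])
a=cv2.imread('pics/s5.png')[150:295,235:390]; b=cv2.imread('pics/d5.png')[90:265,145:270]
cv2.imwrite('pics/c5.png',np.hstack([cv2.resize(a,None,fx=3,fy=3),cv2.resize(b,(310,435))]))
```

```text
[476.7556558  287.01533075 224.354544  ] [ 1.30195358 -0.71845214  0.00405908]
```

View pics/c5.png

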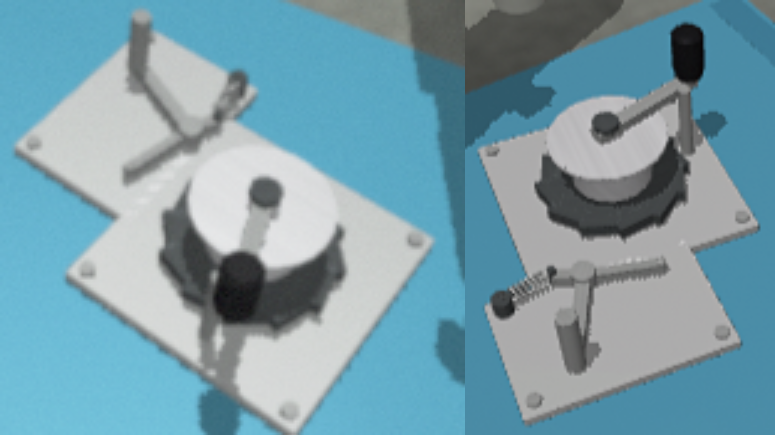

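The crank arm rests against the stop post (knob at crop (240,287) left and (687,52) right), and the pawl is clear of the teeth. The arm is away from everything.

```bash
python3 -c "
from station import arm; print(arm.job_done())"
```

```text
the job is handed in; nothing more can be done
None
```

The pawl is off the wheel and staying off, the drum is eased back with the crank arm at its stop post, and the job was handed in with the arm clear, at about 14 s on the robot's clock (no verdict was shown).

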